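Free the capillary reader's braked carriage and push it to the pointer stop

ROBOT

A 6-joint arm with a two-finger parallel gripper is mounted at the origin on a cart in front of the work surface, level with it; the furniture and walls round the work are solid. World frame = base frame: x ahead of the robot, y to its left, z up, the work surface at z = 0. Lengths are in m, angles in degrees, forces in N, time in s.
With the tool pointing down it reaches from about 0.325 to 0.85 m from the base axis. Payload 4.4 kg.
Tool frame: the origin (TCP) lies between the finger pads; the fingertips stand 22 mm ahead of it and the grasp point (between the pads) lies 3 mm ahead of it (bot.tip_reach is the distance from the TCP to the fingertips, in m); z points along the fingers, y is the line along which they close (so a half turn about z gives the same grasp; the last joint's range is limited). The gripper opens to 94 mm and grips with 3 to 60 N. Pads are 16 mm wide; open, the fingers measure 119 mm over their backs; the gripper's body (75 mm by 177 mm) begins 78 mm behind the grasp point.
Start: joints at [-74.227, 11.837, 88.321, -0, 79.842, -8.623], TCP at [0.237, -0.524, 0.227] pointing down, gripper open.
Joint ranges: [-156.59, 156.59], [-49.26, 127.26], [12.9, 141.05], [-63.56, 243.56], [4.71, 150.69], [-161.64, 161.64]. Speed limits (degrees/s): [159.86, 159.86, 180, 180, 180, 180].

INTERFACE

Orientations are given as a 3x3 rotation matrix whose columns are the frame's x, y, z axes.
In Python, from station import bot gives the robot as it stands. Calls block until the motion is done:
- bot.move_pose(position, orientation): joint-space move of the TCP to a pose.
- bot.move_straight(position, max_speed=0.15, rot=None): straight line of the TCP; rot=None keeps the orientation; max_speed is the mean speed in m/s.
- bot.goto_joints(angles): joint-space move.
- bot.grip(opening, force=None): finger opening in m; force is the grip in N (None keeps the last); returns when the fingers have stopped.
- bot.dwell(seconds).
- bot.inverse_kinematics(position, orientation): joint angles nearest the present ones, or None.
- bot.get_obs(): the state.
- bot.get_image(name): name is "scene" or "top" or "wrist"; returns a dict with "img" (480x640x3 uint8, blue, green, red), "z_map" (480x640 float32, m along the optical axis (not along the pixel's ray), 0 where there is no reading), "fx", "fy", "cx", "cy" (pixels), "k1" (the pictures are not rectified: a ray, as slopes to the right and down, at radius r is drawn at 1 + k1 r^2 times it, then the intrinsics apply), "R" (3x3) and "t" (3): a world point X has camera coordinates R X + t. Camera axes: x right, y down, z forward; pixel columns grow to the right and rows downward; lengths in m; the calibration is good to about 2 mm. A picture is of the moment at which its call begins.
A pose or a line that the arm cannot do raises bot.PlanningError and nothing moves.
- bot.hand_in(): hands the job in; it is judged then, once.
Trained networks look in the newest picture that a camera, given by its name, has taken for a name from the list of things; names that differ only in an ending like _2 or _b are one class to them, and where a whole thing is asked for, a point or a joint stands for the part that bears it (a point fixed in the world has none). Each returns a list of dicts, best first, with "score" (0 to 1); they miss things now and then, are a little off and sometimes report something else, mostly with a low value. They report only what shows in the picture. A call takes as long as a camera call.
- bot.trace(label, camera): "region" (480x640 bool, what is visible of it) and "extent" ([centre column, centre row, width, height] in pixels, round what is visible of it).
The state is a dict: "t": time; "joint_positions": joint angles; "qvel": joint speeds; "joint_torque": joint torques, N m; "eef_pos": TCP position; "tcp_rot": TCP orientation; "wrist_force": force on the tool from outside, world axes, zero at the start; "torque": the same for the moment, N m; "gripper_width": finger opening in m; "grip_force": force on a finger pad.
Only numpy, scipy, OpenCV 4.12 (cv2) and the standard library are available. Lean on these libraries where they do the work, as an engineer would, in place of code of your own. Each camera call takes 0.05 s, during which the arm holds its last target. There are 200 camera calls.

TASK

Set the capillary-tube reader: with your fingertips, press down the ribbed pad in the middle of the carriage to free its brake, keep it pressed and push the carriage along the rail until it rests against the stop that carries the upright pointer, then let go so that the pad springs up. Only press and push: do not shove the carriage along while its brake is on, and leave the five loose things beside the reader standing where they are.

Things in the scene. Friction and masses are not known exactly. Their poses are not given: they have to be found in the camera images.
- reader: The capillary-tube reader, fixed on the worktop: grey base plate 80 x 420 x 8 mm with an aluminium channel rail along its long axis (top of the rail 28 mm above the worktop). Origin: centre of its underside. Its y axis is the direction of the rail, its x axis points across the rail, away from the robot, z up.
- carriage_mid (a point): Centre of the grey carriage (70 mm across the rail, bumpers included 100 mm along it, frame from 30 to 42 mm above the worktop) that slides along the rail. The point lies on the rail's centre line, 36 mm above the worktop. When the carriage rests against a stop this point is 58 mm from the stop's own point.
- pad_top (a point): Middle of the upper face of the black ribbed brake pad in the middle of the carriage, 52 mm above the worktop while the pad is up; the pad moves with the carriage. The pad is 44 mm across the rail and 54 mm along it; at each end along the rail it has a raised rim 6 mm thick and 5 mm high, so that 42 mm of flat face lies between the rims. A fingertip pressed on the face or held against a rim moves the carriage along.
- pad (a joint): How far the brake pad is pressed down (m): 0 up (brake on), 0.008 fully down. A spring holds it up: it takes about 6.5 N to start and 8.5 N to press it home; the brake is free from about 0.003 on, and pressing it to 0.004 to 0.008 is right. With the brake free the carriage runs with about 0.5 N of friction; with the brake on it holds against about 18 to 30 N.
- carriage (a joint): Position of the carriage along the rail (m), growing along the reader's y axis; 0 is the middle of the rail.
- stop_pointer_mid (a point): The goal stop: a steel bar 16 mm thick (along the rail) and 77 mm long lying across the rail, from 28 to 44 mm above the worktop, fixed, and carrying at its far end (34.5 mm from the rail's centre line, on the reader's +x side) an upright post with a diamond-shaped head, 94 mm high above the worktop. The point is the middle of the bar, on the rail's centre line. It may stand on either side of the carriage.
- stop_plain_mid (a point): The other stop: the same steel bar across the rail, fixed, without a post, on the other side of the carriage. The point is the middle of the bar.
- specimen_cup: Loose bystander: specimen cup with a screw lid, 64 mm across, 68 mm high, standing behind the reader (on its +x side). Origin: centre of its underside.
- oil_bottle: Loose bystander: small dark dropper bottle, 23 mm across, 74 mm high, behind the reader. Origin: centre of its underside.
- cover_box: Loose bystander: small box for cover slips, 30 x 30 x 20 mm, behind the reader. Origin: centre of its underside.
- counter: Loose bystander: hand tally counter, 56 x 51 x 23 mm, behind the reader. Origin: centre of its underside.
- vial: Loose bystander: capped sample tube, 18 mm across, 93 mm high, standing upright behind the reader. Origin: centre of its underside.

How it is judged (in metres and radians):
On the way, in this order (a step that is already met when the one before it is completed fails the run):
1. the pad is pressed down, the carriage still where it stood (value of joint pad above 0.003 m and distance of carriage_mid from where it was at the start of the episode below 0.008 m), for 0.1 s.
2. the carriage reaches the pointer stop with the pad still pressed (value of joint pad above 0.0025 m and horizontal distance between carriage_mid and stop_pointer_mid below 0.061 m), for 0.1 s.
At the end, for the whole second after the job is handed in: The carriage rests against the stop with the pointer (within 3 mm), at rest, and the pad has sprung up again (within 1 mm), so that the brake holds (horizontal distance between carriage_mid and stop_pointer_mid below 0.061 m and value of joint pad below 0.001 m and velocity of joint carriage between -0.005 and 0.005 m/s); the robot touches nothing.
It fails at once if the carriage is shoved along with its brake on (pad not pressed) (value of joint pad below 0.001 m and (velocity of joint carriage above 0.02 m/s or velocity of joint carriage below -0.02 m/s)).
It fails at once if one of the five loose things is lifted, moved by more than 15 mm or tipped (distance of any of specimen_cup, oil_bottle, cover_box, counter, vial from where it was at the start of the episode above 0.015 m or angle between any of specimen_cup, oil_bottle, cover_box, counter, vial's own z axis and vertical above 0.35 rad).
It also fails if it takes over 35 s, if anything falls off the work surface, if the arm or the gripper's body presses on something with over 40 N, if the wrist force passes 120 N, or if a joint passes its speed limit or range.

## Working session

There is one attempt and no reset: what is moved stays moved. The work goes in short steps, each a Python script; the robot and the scene stay as the last script left them, time stands still between calls to the robot, and variables do not carry over. Pictures are saved under pics/ and viewed, at most 10 in all, crops included, and the job is handed in when it is done.

```bash
ls; mkdir -p pics; cat > h.py <<'E'
import numpy as np, cv2
from station import bot
def world(im, mask_or_px):
    """world points of the pixels of a bool mask (or list of (u,v))"""
    if getattr(mask_or_px,'dtype',None)==bool: v,u=np.nonzero(mask_or_px)
    else: u,v=np.array(mask_or_px).T
    z=im['z_map'][v,u]; k=z>0; u,v,z=u[k],v[k],z[k]
    K=np.array([[im['fx'],0,im['cx']],[0,im['fy'],im['cy']],[0,0,1.]])
    n=cv2.undistortPoints(np.stack([u,v],1).astype(float)[:,None],K,np.array([im['k1'],0,0,0.]))[:,0]
    return (np.c_[n,np.ones(len(n))]*z[:,None]-im['t'])@im['R']
E
python3 - <<'E'
from h import *
for c in ['top','scene']:
    im=bot.get_image(c); cv2.imwrite(f'pics/{c}0.png',im['img'])
    print(c,im['k1'],-im['R'].T@im['t'])
    for l in ['reader','carriage','pad','stop_pointer_mid','specimen_cup','vial','oil_bottle']:
        try:
            for d in bot.trace(l,c)[:2]:
                p=world(im,d['region']); print(l,round(d['score'],2),np.round(d['extent']),np.round(np.median(p,0),3) if len(p) else None, np.round(np.percentile(p,98,axis=0),3))
        except Exception as e: print(l,repr(e))
print(bot.get_obs()['t'])
E
```

```text
pics
top 0.01580574281381002 [ 0.46990018 -0.14106331  0.92420547]
reader 0.61 [278. 274. 247.  99.] [ 0.497 -0.077  0.027] [0.56  0.124 0.055]
carriage 0.68 [264. 266.  63.  58.] [ 0.504 -0.045  0.043] [0.544 0.004 0.058]
pad 0.63 [262. 267.  34.  32.] [ 0.505 -0.044  0.053] [ 0.529 -0.016  0.059]
stop_pointer_mid 0.78 [371. 290.  30.  51.] [ 0.475 -0.22   0.044] [ 0.509 -0.206  0.093]
specimen_cup 0.62 [292. 206.  37.  43.] [ 0.608 -0.093  0.067] [ 0.638 -0.065  0.07 ]
specimen_cup 0.56 [263. 180.  20.  18.] [ 0.657 -0.039  0.019] [ 0.672 -0.024  0.023]
vial 0.68 [370. 289.  28.  50.] [ 0.475 -0.22   0.044] [ 0.507 -0.206  0.093]
vial 0.56 [332. 232.  10.  14.] [ 0.559 -0.157  0.092] [ 0.569 -0.15   0.095]
oil_bottle 0.76 [260. 210.  13.  11.] [ 0.596 -0.041  0.039] [ 0.606 -0.03   0.074]
scene -0.13744628425796943 [-0.0632307   0.51691189  0.77012545]
reader 0.82 [308. 303. 203. 125.] [ 0.492 -0.036  0.025] [0.554 0.133 0.054]
carriage 0.71 [305. 296.  61.  44.] [ 0.497 -0.036  0.043] [0.541 0.007 0.058]
pad 0.66 [307. 290.  35.  32.] [ 0.5   -0.042  0.052] [ 0.525 -0.015  0.059]
pad 0.41 [324. 247.   5.  41.] [ 0.557 -0.153  0.056] [ 0.566 -0.148  0.094]
stop_pointer_mid 0.91 [382. 252.  36.  52.] [ 0.476 -0.217  0.043] [ 0.526 -0.204  0.09 ]
specimen_cup 0.56 [284. 255.  38.  39.] [ 0.596 -0.08   0.061] [ 0.635 -0.061  0.069]
vial 0.76 [325. 248.   4.  41.] [ 0.557 -0.153  0.054] [ 0.604 -0.148  0.094]
oil_bottle 0.87 [267. 277.  10.  30.] [ 0.595 -0.032  0.033] [ 0.613 -0.026  0.064]
0.8
```

```bash
python3 - <<'E'
import cv2
a=cv2.imread('pics/top0.png')[150:370,120:440];b=cv2.imread('pics/scene0.png')[200:400,180:430]
cv2.imwrite('pics/a.png',cv2.resize(a,None,fx=2.5,fy=2.5,interpolation=2))
cv2.imwrite('pics/b.png',cv2.resize(b,None,fx=2.5,fy=2.5,interpolation=2))
E
python3 - <<'E'
from h import *
im=bot.get_image('top')
def box(p,lo,hi): return p[(p[:,2]>lo)&(p[:,2]<hi)]
for l,lo,hi in [('pad',.047,.055),('stop_pointer_mid',.039,.048),('stop_plain_mid',.039,.048),('reader',.02,.034)]:
    for d in bot.trace(l,'top')[:1]:
        p=box(world(im,d['region']),lo,hi); c,s,a=cv2.minAreaRect(p[:,:2].astype(np.float32)*1000)
        print(l,d['score'],np.round(c,1),np.round(s,1),round(a,1),np.round(p.mean(0),4),len(p))
E
```

```text
pad 0.95 [505.  -44.3] [53.9 43.9] 78.2 [ 0.505  -0.0442  0.0524] 679
stop_pointer_mid 0.96 [ 464.6 -218.8] [16.2 68.4] 77.8 [ 0.4648 -0.2187  0.0439] 410
stop_plain_mid 0.8 [535.2 100.9] [17.3 76.4] 77.9 [0.535  0.1005 0.044 ] 480
reader 0.94 [497.1 -71.9] [419.8  76.4] 76.6 [ 0.496  -0.0858  0.0275] 3698
```

View pics/a.png

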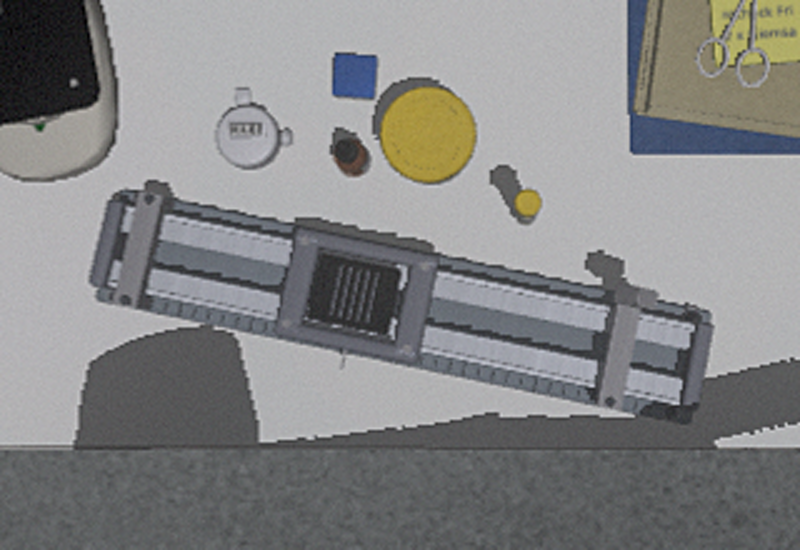

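View pics/b.png

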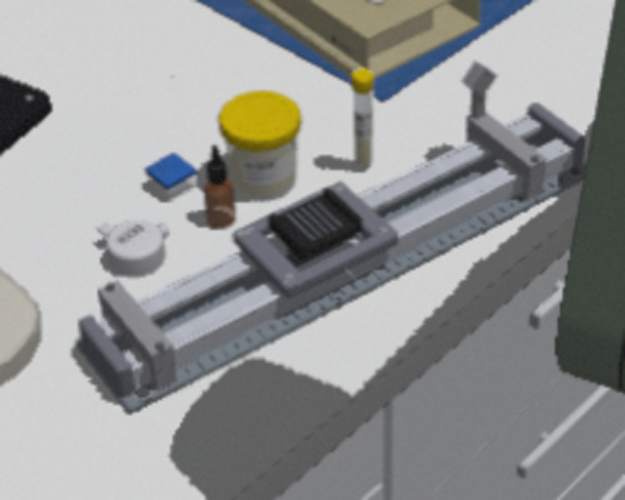

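The top view shows the carriage and pad at about crop (350,290). The pointer stop is on the right, its bar at (620,345) and its post at (640,290). The plain stop is on the left at (140,245). The measured sizes and heights match the given ones (pad 53.9 x 43.9 mm at z 0.052), the rail is turned about 11.8°, and the travel comes out at about 121 mm towards -y.

```bash
cat >> h.py <<'E'
PAD=np.array([.505,-.0443]); STOP=np.array([.4648,-.2187]); PLAIN=np.array([.5352,.1009])
ry=(PLAIN-PAD)/np.linalg.norm(PLAIN-PAD); rx=np.array([ry[1],-ry[0]])
d=-ry                                   # travel direction
TRAVEL=(STOP-PAD)@d-.058
START=PAD+.004*d                         # slightly towards the leading rim
def st(m=''):
    o=bot.get_obs(); p=o['eef_pos']; print(m,round(o['t'],2),'tip',np.round([(p[:2]-PAD)@d,(p[:2]-PAD)@rx,p[2]-bot.tip_reach],4),'F',np.round(o['wrist_force'],1),flush=True); return o
E
python3 - <<'E'
from h import *
print(TRAVEL,bot.tip_reach)
bot.grip(0.0)
cand=[]
for s in (1,-1):
    y=np.r_[s*rx,0]; z=np.array([0,0,-1.]); R=np.c_[np.cross(y,z),y,z]
    q=bot.inverse_kinematics(np.r_[START,.15],R); 
    if q is not None: cand.append((np.abs(np.array(q)-bot.get_obs()['joint_positions']).max(),s,R))
_,s,R=min(cand,key=lambda c:c[0]); print(s,[c[0] for c in cand])
bot.move_pose(np.r_[START,.17],R); st('hover')
T=bot.tip_reach
bot.move_straight(np.r_[START,T+.058],max_speed=.1); bot.dwell(.2); f0=st('above')['wrist_force'][2]
for z in (.055,.053,.051,.050,.049,.048,.047,.046):
    bot.move_straight(np.r_[START,T+z],max_speed=.03); bot.dwell(.1); o=st(z)
    if o['wrist_force'][2]-f0>12: break
E
```

```text
0.12093188709901045 0.022
1 [np.float64(58.965658780132415)]
hover 4.44 tip [0.0048 0.0004 0.1482] F [ 0.8 -0.8  0.3]
above 5.69 tip [0.004  0.0006 0.0588] F [ 0.2  0.2 -0.9]
0.055 6.04 tip [ 0.004  -0.0001  0.0549] F [-0.1  0.8  0.7]
0.053 6.39 tip [ 0.004 -0.     0.053] F [-0.1 -0.1 -0.5]
0.051 6.74 tip [0.004  0.0004 0.0513] F [0.3 0.9 3.3]
0.05 7.09 tip [0.004  0.0004 0.0505] F [-0.2 -0.2  4.8]
0.049 7.44 tip [0.004  0.0004 0.0497] F [-1.4  0.7  7.2]
0.048 7.79 tip [0.004  0.0005 0.0488] F [-1.   0.4  7.3]
0.047 8.14 tip [0.004  0.0004 0.0478] F [-1.8  1.3  7. ]
0.046 8.49 tip [0.004  0.0004 0.0468] F [-1.3  0.7  7.2]
```

```bash
python3 - <<'E'
from h import *
T=bot.tip_reach; z=T+.0452
bot.move_straight(np.r_[START,z],max_speed=.03); bot.dwell(.2); st('pressed')
for x in (.03,.06,.09,.11,.116,TRAVEL-.001,TRAVEL+.001,TRAVEL+.003,TRAVEL+.005):
    bot.move_straight(np.r_[START+x*d,z],max_speed=.05); o=st(round(x,4))
    if o['wrist_force'][:2]@-d>8: print('contact'); break
bot.dwell(.2); o=st('held'); print('along',o['wrist_force'][:2]@d)
im=bot.get_image('top')
for l,lo,hi in [('pad',.037,.052),('stop_pointer_mid',.039,.048),('carriage',.038,.046)]:
    for r in bot.trace(l,'top')[:1]:
        p=world(im,r['region']); p=p[(p[:,2]>lo)&(p[:,2]<hi)]; a=(p[:,:2]-PAD)@d
        print(l,round(r['score'],2),np.round(np.percentile(a,[1,50,99]),4),len(p))
cv2.imwrite('pics/c.png',cv2.resize(im['img'][200:350,220:440],None,fx=3,fy=3))
E
```

```text
pressed 8.94 tip [0.004  0.0004 0.046 ] F [-1.6  0.3  7.6]
0.03 9.69 tip [0.0344 0.0005 0.0461] F [-1.1  0.3  7.9]
0.06 10.44 tip [0.0645 0.0005 0.0461] F [-2.6 -0.1  7. ]
0.09 11.19 tip [0.0946 0.0006 0.0461] F [-0.9 -0.5  7.8]
0.11 11.74 tip [0.1147 0.0006 0.0461] F [-1.6 -0.7  8.3]
0.116 12.01 tip [0.1207 0.0006 0.0462] F [-1.3  0.3  7.6]
0.1199 12.26 tip [0.1245 0.0007 0.0462] F [-1.   0.5  7. ]
0.1219 12.51 tip [0.1256 0.0006 0.0461] F [-0.4  1.8  7.2]
0.1239 12.76 tip [0.1267 0.0006 0.046 ] F [0.3 4.  7.6]
0.1259 13.01 tip [0.1284 0.0006 0.0459] F [0.6 4.6 7.2]
held 13.21 tip [0.1284 0.0006 0.0459] F [1.5 5.4 7.8]
along -5.5549602392976976
```

View pics/c.png

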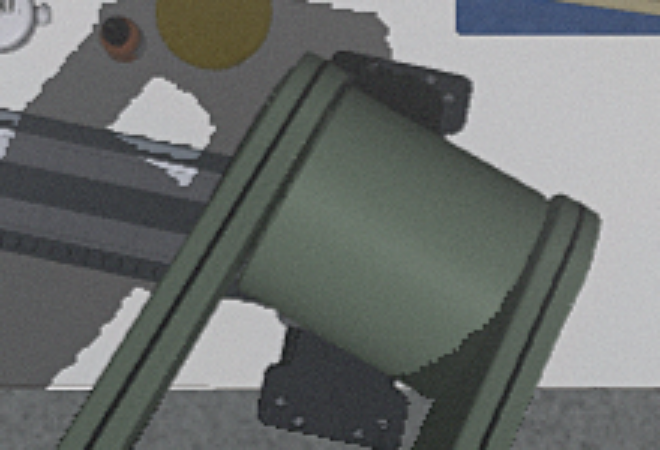

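The arm hides the carriage in this view. The force along the rail built up to 5.5 N at 121 mm, exactly where the stop should be, so the carriage is against it. Next I lift straight up and look.

```bash
python3 - <<'E'
from h import *
p=bot.get_obs()['eef_pos']; T=bot.tip_reach
xy=START+(TRAVEL+.005)*d
bot.move_straight(np.r_[xy,T+.075],max_speed=.04); st('lifted')
bot.move_straight(np.r_[xy,.2],max_speed=.15)
q=np.array(bot.get_obs()['joint_positions']); q[0]-=40; bot.goto_joints(q); st('clear')
im=bot.get_image('top')
for l,lo,hi in [('pad',.047,.055),('stop_pointer_mid',.039,.048)]:
    for r in bot.trace(l,'top')[:1]:
        p=world(im,r['region']); p=p[(p[:,2]>lo)&(p[:,2]<hi)]
        c,s,a=cv2.minAreaRect(p[:,:2].astype(np.float32)*1000); c=np.array(c)/1000
        print(l,round(r['score'],2),np.round((c-PAD)@d,4),np.round(s,1),np.median(p[:,2]))
cv2.imwrite('pics/d.png',cv2.resize(im['img'][150:350,220:440],None,fx=3,fy=3))
E
```

```text
lifted 14.3 tip [ 0.1299 -0.0003  0.0747] F [-0.5  0.8 -0.1]
clear 16.44 tip [ 0.4355 -0.1631  0.1766] F [-0.3 -0.2  0.2]
pad 0.61 0.1213 [53.6 43.7] 0.052270429106866564
stop_pointer_mid 0.56 0.1783 [17.7 68.3] 0.043969209500409626
```

View pics/d.png

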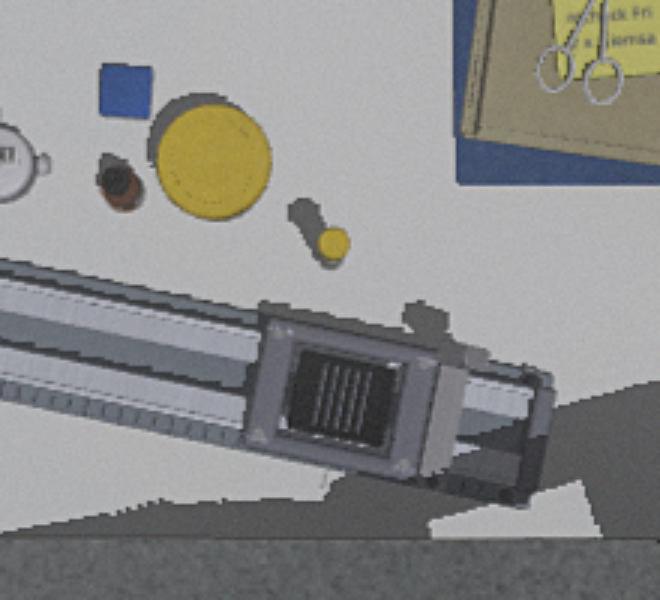

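The carriage, at about (345,395), now rests against the pointer stop bar at (440,415) with no gap. The measured distance is 57 mm (58 expected), the pad is back up at 52 mm, and the loose things stand where they were.

```bash
python3 -c "
from station import bot
print(bot.hand_in())"
```

```text
the job is handed in; nothing more can be done
None
```

The job is handed in: the carriage rests against the pointer stop, the pad has sprung back up, the loose things are undisturbed and the arm is clear; the hand-in call returned no verdict.

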